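# Pepper mill back on the lazy susan

### The arm

A 7-joint arm with a two-finger parallel gripper is mounted at the origin on a cart in front of the work surface, level with it; the furniture and walls round the work are solid. World frame = base frame: x ahead of the robot, y to its left, z up, the work surface at z = 0. Lengths are in m, angles in rad, forces in N, time in s.
With the tool pointing down it reaches from about 0.4 to 0.875 m from the base axis. Payload 6.5 kg.
Tool frame: the origin (TCP) lies at the very end of the fingers, on their centre line; the grasp point (between the pads) lies 19 mm behind it; z points along the fingers, y is the line along which they close (so a half turn about z gives the same grasp; the last joint's range is limited). The gripper opens to 85 mm and grips with 20 to 120 N. Pads are 22 mm wide; open, the fingers measure 114 mm over their backs; the gripper's body (76 mm by 85 mm) begins 54 mm behind the grasp point. The pads swing forward as they close: fully open they stand 13 mm farther back than shut.
Start: joints at [1.152, 0.536, -0.004, 1.538, 0.003, 1.067, -0.071], TCP at [0.225, -0.61, 0.231] pointing down, gripper open.
Joint ranges: [-2.7, 2.7], [-0.37, 2.16], [-1.27, 1.26], [0.24, 2.4], [-1.31, 4.45], [0.19, 1.91], [-2.76, 2.76]. Speed limits (rad/s): [2.39, 2.39, 3.14, 3.14, 3.14, 3.14, 3.14].

### API

Orientations are given as a rotation vector (axis times angle).
In Python, from bench import env gives the robot as it stands.
- The arm moves only by the tool arm_command, never from a script. Its arguments are lists of equal length, an entry for each row: "xyz": the shift along the tool's x, y, z in m, a list of three; "angular": the turn, a rotation vector about the tool's x, y, z in rad, a list of three; "jaw": the opening, from 0 (shut) to 1 (fully open). In form: {"xyz": [[tx, ty, tz], ...], "angular": [[rx, ry, rz], ...], "jaw": [jaw, ...]}. A call has 1 to 12 rows; each row is the pose to reach, as a shift and turn from the pose commanded when the call began, along the tool's axes at that moment; what a row does not reach only later rows make up. A row lasts 1/12 s, in which the tool goes at most 41.7 mm and 7.16 degrees, less where a joint would pass 70% of its speed; a pose out of reach is approached as far as the arm can. A call with a gripper value outside its range is refused whole. The fingers move at their own pace and stop on an object; "force" is the grip in N (left out, the last holds). Time passes only in rows, so rows that repeat a pose let the fingers close. It gives the time, the measured TCP pose, the force, the opening and the grip force at its end, in the units of the state.
- env.state(): the state, without advancing time (a new reading comes with each control period).
- env.get_image(name): name is "side" or "top" or "wrist"; returns a dict with "pixels" (480x640x3 uint8, red, green, blue), "z_map" (480x640 float32, m along the optical axis (not along the pixel's ray), 0 where there is no reading), "K" (3x3 intrinsics, pixels), "rvec" (rotation vector, rad) and "tvec" (3), from world to camera coordinates, as OpenCV has them. Camera axes: x right, y down, z forward; pixel columns grow to the right and rows downward; lengths in m; the calibration is good to about 2 mm. A picture is of the moment at which its call begins.
- env.job_done(): hands the job in; it is judged then, once.
The state is a dict: "time": time; "joints": joint angles; "qvel": joint speeds; "tau": joint torques, N m; "tcp_pos": TCP position; "tcp_rot": TCP orientation; "force": force on the tool from outside, world axes, zero at the start; "moment": the same for the moment, N m; "finger_gap": finger opening in m; "grasp_force": force on a finger pad.
Only numpy, scipy, OpenCV 4.12 (cv2) and the standard library are available. Lean on these libraries where they do the work, as an engineer would, in place of code of your own. Each camera call takes 0.05 s, during which the arm holds its last target. There are 200 camera calls.

### The job

Put the wooden pepper mill back on the lazy susan: stand it upright inside the larger, empty dark ring, on the opposite side from the two spice jars. The top turns very freely, so set the mill down gently, do not drop it, and leave the lazy susan facing the way it does now.

Things in the scene. Friction and masses are not known exactly. Their poses are not given: they have to be found in the camera images.
- pepper_mill: Pepper mill of turned brown wood, upright on the counter, one rigid round piece, 160 mm tall, 0.18 kg. Foot 58 mm wide; round head 50 mm wide, 116 to 149 mm up (grip at 132 mm), small knob on top. Origin: centre of the underside, z up; its yaw means nothing. In the same row, 90 mm or more away between centres, stand a candlestick and a corked bottle of like height (165 mm); their order varies.
- mill_place (a point): Centre of the larger of three inlaid dark metal rings (84 mm wide, flush, empty) on the wooden top of the lazy susan, 30 mm above the counter, 70 mm from its axis; x outward, z up. The top is 240 mm wide, with a brass stud 22 mm wide, 10 mm high in the middle. The smaller rings, 120 degrees to either side and 82 mm from the axis, hold loose spice jars 44 mm wide, 96 mm tall.
- turntable (a joint): Angle of the lazy susan's top on its foot, rad, about the vertical, anticlockwise from above positive; 0 at the start. Runs on a free bearing without stop or spring within a turn: about 0.1 N sideways at the place already turns it. Tall shelves flank the counter: right of y = -0.27 m beyond x = 0.45 m, and left of y = 0.42 m short of x = 0.37 m.

How it is judged:
At the end, for the whole second after the job is handed in: The pepper mill stands upright (within 0.15 rad) and at rest on the lazy susan, its foot within 6 mm of the top's face and its centre within 15 mm of the centre of the large dark ring; the top is at rest and within 0.2 rad (11 degrees) of its angle at the start (horizontal distance between pepper_mill and mill_place below 0.015 m and z of pepper_mill in the frame of mill_place between -0.006 and 0.006 m and value of joint turntable between -0.2 and 0.2 rad and angle between pepper_mill's own z axis and vertical below 0.15 rad and linear speed of pepper_mill below 0.02 m/s and velocity of joint turntable between -0.05 and 0.05 rad/s); the robot touches nothing.
It fails at once if the lazy susan is turned by more than 0.2 rad (11 degrees) (value of joint turntable above 0.2 rad or value of joint turntable below -0.2 rad).
It fails at once if the pepper mill is dropped: within 30 mm above its place it moves faster than 0.6 m/s (horizontal distance between pepper_mill and mill_place below 0.05 m and z of pepper_mill in the frame of mill_place below 0.03 m and linear speed of pepper_mill above 0.6 m/s).
It also fails if it takes over 37 s, if anything falls off the work surface, if the arm or the gripper's body presses on something with over 40 N, if the wrist force passes 120 N, or if a joint passes its speed limit or range.

## Working session

There is one attempt and no reset: what is moved stays moved. The work goes in short steps, Python scripts to look and compute and a tool call to move; the robot and the scene stay as the last step left them, time stands still between calls to the robot, and variables do not carry over. Pictures are saved under pics/ and viewed, at most 10 in all, crops included, and the job is handed in when it is done.

Besides the shell and the picture viewer there is one more tool, called after "Emit:" as name(argument=value, ...) on one line, values as JSON. arm_command: Moves the arm, as the interface text tells. Its arguments: {"type":"object","properties":{"xyz":{"type":"array","items":{"type":"array","items":{"type":"number"}}},"angular":{"type":"array","items":{"type":"array","items":{"type":"number"}}},"jaw":{"type":"array","items":{"type":"number"}},"force":{"type":"number"}},"required":["xyz","angular","jaw"]}

```bash
mkdir -p pics
cat > h.py <<'E'
import numpy as np, cv2
from bench import env
def get(n):
    d=env.get_image(n); d['R']=cv2.Rodrigues(np.array(d['rvec'],float))[0]; d['t']=np.array(d['tvec'],float).ravel(); d['K']=np.array(d['K']); return d
def save(d,f): cv2.imwrite('pics/'+f,cv2.cvtColor(d['pixels'],cv2.COLOR_RGB2BGR))
def ray(d,u,v):
    c=-d['R'].T@d['t']; r=d['R'].T@np.linalg.inv(d['K'])@np.array([u,v,1.]); return c,r
def plane(d,u,v,z):
    c,r=ray(d,u,v); return c+r*(z-c[2])/r[2]
def cloud(d):
    v,u=np.mgrid[:480,:640]; Z=d['z_map']
    p=np.stack([u,v,np.ones_like(u)],-1)@np.linalg.inv(d['K']).T*Z[...,None]
    w=(p-d['t'])@d['R']; w[Z<=0]=np.nan; return w
E
python3 - <<'E'
from h import *
for n in('side','top'):
    d=get(n);save(d,n+'0.png');np.savez(n+'0.npz',**{k:np.array(v) for k,v in d.items()});print(n,-d['R'].T@d['t'])
print(env.state())
E
```

```text
side [ 0.01318191 -0.04187812  0.73697488]
top [0.40401715 0.06651022 0.95390014]
{'time': 0.1, 'joints': array([ 1.15178037,  0.53711931, -0.00440871,  1.53875643,  0.00260406,
        1.06730821, -0.07119498]), 'qvel': array([ 1.20128214e-05,  5.37305016e-05, -5.45063884e-04, -1.75597353e-03,
        2.16376192e-04, -2.60921332e-04,  7.33018687e-04]), 'tau': array([ 2.24478412e-03, -5.84556377e+01,  1.05186805e+00, -2.59772515e+01,
        1.26779324e-02,  4.66084370e-03,  2.94959150e-07]), 'tcp_pos': array([ 0.22437507, -0.60944299,  0.23048923]), 'tcp_rot': array([-3.09131400e+00, -5.51145074e-01,  6.45412727e-04]), 'force': array([-0.35810495, -0.21680708,  0.67996182]), 'moment': array([-0.03107843, -0.00935964, -0.05054981]), 'grasp_force': 0.0, 'finger_gap': 0.08532811003742992}
```

View pics/side0.png

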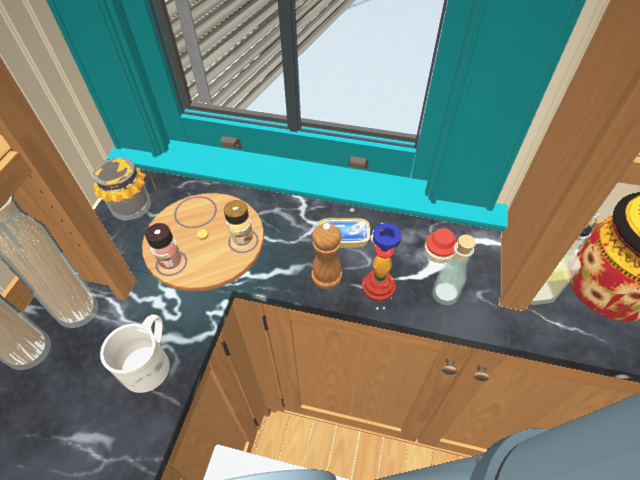

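View pics/top0.png

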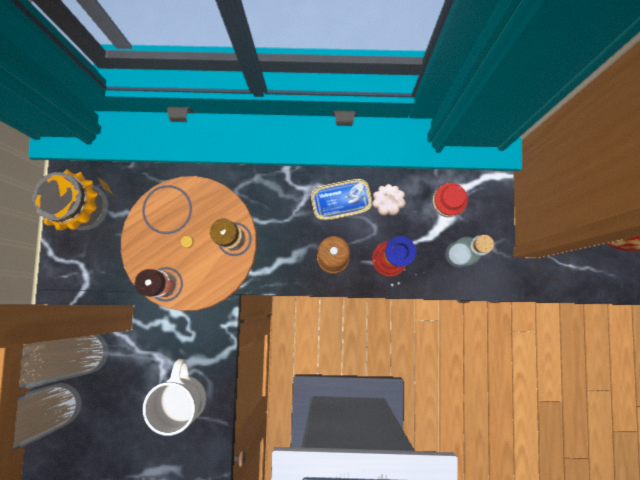

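The mill is leftmost in the row (top view about 333,254; side view head at 326,237). The empty ring is at top (167,209), side (195,212), and the stud at top (187,241). Next I'll measure these.

Run:
```python
from h import *
D={n:dict(np.load(n+'0.npz')) for n in('side','top')}
W={n:cloud(D[n]) for n in D}
np.set_printoptions(precision=4,suppress=True)
for n in D:
    d=D[n];w=W[n]
    hsv=cv2.cvtColor(d['pixels'],cv2.COLOR_RGB2HSV)
    # board rim: height slice
    m=(abs(w[...,2]-.03)<.006)&(w[...,0]>.3)&(hsv[...,0]<22)&(hsv[...,1]>60)
    m=cv2.morphologyEx(m.astype(np.uint8),cv2.MORPH_OPEN,np.ones((3,3)))
    c=max(cv2.findContours(m,0,2)[0],key=cv2.contourArea)
    P=np.array([plane(d,*p[0],.03)[:2] for p in cv2.convexHull(c)])
    e=cv2.minEnclosingCircle(P.astype(np.float32)*1000);print(n,'board',e)
    # ring: dark pixels on top, near ring guess
    u0,v0={'top':(167,209),'side':(195,212)}[n]
    g=plane(d,u0,v0,.03)[:2]
    v,u=np.mgrid[:480,:640]; 
    pp=np.array([plane(d,a,b,.03)[:2] for a,b in zip(u.ravel(),v.ravel())]).reshape(480,640,2)
    gray=cv2.cvtColor(d['pixels'],cv2.COLOR_RGB2GRAY)
    for it in range(3):
        r=np.linalg.norm(pp-g,axis=-1)
        k=(abs(r-.041)<(.009 if it==0 else .006))&(hsv[...,1]<110)
        q=pp[k]; A=np.c_[2*q,np.ones(len(q))]; s=np.linalg.lstsq(A,(q**2).sum(1),rcond=None)[0]; g=s[:2]
    print(n,'ring',g,np.sqrt(s[2]+g@g),len(q))
    st={'top':(187,241),'side':(203,234)}[n]; print('stud',plane(d,*st,.04))
    # mill head via cloud slice
    gm=plane(d,*{'top':(333,254),'side':(326,235)}[n],.14)[:2]
    for lo,hi in((.12,.145),(.155,.166),(.145,.17)):
        k=(np.linalg.norm(w[...,:2]-gm,axis=-1)<.04)&(w[...,2]>lo)&(w[...,2]<hi); q=w[k]
        q=q[:,:2]; A=np.c_[2*q,np.ones(len(q))]; s=np.linalg.lstsq(A,(q**2).sum(1),rcond=None)[0]
        print(n,'mill',lo,q.mean(0),'fit',s[:2],np.sqrt(s[2]+s[:2]@s[:2]),len(q))
# obstacles tall
for n in D:
    w=W[n]
    for nm,(x0,x1,y0,y1) in dict(row=(.4,.75,-.3,.15),ring=(.4,.9,.15,.55)).items():
        k=(w[...,0]>x0)&(w[...,0]<x1)&(w[...,1]>y0)&(w[...,1]<y1)&(w[...,2]>.06)&(w[...,2]<.4);q=w[k]
        if nm=='ring':
            for zl in (.06,.1,.15,.2,.3):
                s=q[(q[:,2]>zl)&(q[:,2]<zl+.05)&(q[:,0]>.65)]
                if len(s):print(n,nm,zl,'xmin',s.min(0),s.max(0))
```

```text
side board ((499.831787109375, 316.65838623046875), 120.02711486816406)
side ring [0.559  0.3593] 0.04175340542534523 254
stud [0.4996 0.3152 0.04  ]
side mill 0.12 [0.4699 0.0604] fit [0.479  0.0625] 0.019604321601942674 448
side mill 0.155 [0.4797 0.063 ] fit [0.4801 0.0631] 0.004246341335827215 34
side mill 0.145 [0.4788 0.0623] fit [0.481  0.0628] 0.010033137226901696 185
top board ((504.8537902832031, 316.4510192871094), 119.63612365722656)
top ring [0.5624 0.3577] 0.041921745213512586 420
stud [0.5053 0.3153 0.04  ]
top mill 0.12 [0.4824 0.0612] fit [0.4845 0.0615] 0.021384341737050918 423
top mill 0.155 [0.4837 0.0614] fit [0.4838 0.0614] 0.004325861732200664 52
top mill 0.145 [0.4843 0.0616] fit [0.4847 0.0616] 0.012275797252014548 393
side ring 0.06 xmin [0.6501 0.15   0.06  ] [0.8282 0.5499 0.11  ]
side ring 0.1 xmin [0.6637 0.15   0.1   ] [0.8291 0.5499 0.15  ]
side ring 0.15 xmin [0.6638 0.1756 0.15  ] [0.8292 0.55   0.2   ]
side ring 0.2 xmin [0.664  0.1756 0.2   ] [0.8303 0.55   0.25  ]
side ring 0.3 xmin [0.6641 0.1755 0.3   ] [0.8292 0.5499 0.35  ]
top ring 0.06 xmin [0.65 0.15 0.06] [0.8311 0.55   0.11  ]
top ring 0.1 xmin [0.6679 0.1501 0.1   ] [0.8315 0.5495 0.15  ]
top ring 0.15 xmin [0.6678 0.1744 0.15  ] [0.8322 0.55   0.2   ]
top ring 0.2 xmin [0.6676 0.1743 0.2   ] [0.8317 0.5499 0.25  ]
top ring 0.3 xmin [0.6678 0.1744 0.3   ] [0.7592 0.4956 0.35  ]
```

```bash
cat >> h.py <<'E'
from scipy.spatial.transform import Rotation as Ro
np.set_printoptions(precision=4,suppress=True)
def rel(P,yaw):  # targets (world), closing-axis yaw in deg, tool down
    s=env.state(); R=Ro.from_rotvec(s['tcp_rot']); a=np.radians(yaw)
    y=np.array([np.cos(a),np.sin(a),0]); z=np.array([0,0,-1.]); T=Ro.from_matrix(np.c_[np.cross(y,z),y,z])
    print('t',s['time'],'tcp',s['tcp_pos'],'gap',s['finger_gap'],'rot',(R.inv()*T).as_rotvec())
    for p in P: print(p,'->',R.inv().apply(np.array(p)-s['tcp_pos']))
E
python3 -c "
from h import *
rel([(.31,-.28,.27),(.37,-.12,.27)],36)"
```

```text
t 0.1 tcp [ 0.2244 -0.6094  0.2305] gap 0.08532811003742992 rot [-0.0012 -0.0014 -1.8462]
(0.31, -0.28, 0.27) -> [ 0.1942 -0.2796 -0.0391]
(0.37, -0.12, 0.27) -> [ 0.3058 -0.409  -0.0389]
```

Emit:
arm_command(xyz=[[0.024,-0.035,-0.01],[0.048,-0.07,-0.02],[0.072,-0.105,-0.03],[0.096,-0.14,-0.039],[0.12,-0.174,-0.039],[0.145,-0.209,-0.039],[0.17,-0.244,-0.039],[0.194,-0.28,-0.039],[0.217,-0.306,-0.039],[0.24,-0.333,-0.039],[0.265,-0.362,-0.039],[0.29,-0.39,-0.039]], angular=[[0,0,-0.12],[0,0,-0.24],[0,0,-0.36],[0,0,-0.48],[0,0,-0.6],[0,0,-0.72],[0,0,-0.84],[0,0,-0.96],[0,0,-1.08],[0,0,-1.2],[0,0,-1.32],[0,0,-1.44]], jaw=[1,1,1,1,1,1,1,1,1,1,1,1], force=40)

```text
time: 1.1
tcp_pos: [0.3618, -0.1418, 0.2703]
tcp_rot: [1.954, 2.46, -0.001]
force: [0.7, -0.4, -0.3]
finger_gap: 0.085
grasp_force: 0.0
```

```bash
python3 -c "
from h import *
rel([(.482,.062,.25),(.482,.062,.20)],36)"
```

```text
t 1.1 tcp [ 0.3618 -0.1418  0.2703] gap 0.08498684312957655 rot [-0.0004  0.0004 -0.4002]
(0.482, 0.062, 0.25) -> [0.1713 0.1631 0.0201]
(0.482, 0.062, 0.2) -> [0.1714 0.1632 0.0701]
```

Emit:
arm_command(xyz=[[0.029,0.027,0],[0.057,0.054,0],[0.086,0.082,0],[0.114,0.109,0.01],[0.143,0.136,0.02],[0.171,0.163,0.03],[0.171,0.163,0.03],[0.171,0.163,0.03],[0.171,0.163,0.03]], angular=[[0,0,-0.07],[0,0,-0.14],[0,0,-0.21],[0,0,-0.28],[0,0,-0.35],[0,0,-0.4],[0,0,-0.4],[0,0,-0.4],[0,0,-0.4]], jaw=[1,1,1,1,1,1,1,1,1])

```text
time: 1.85
tcp_pos: [0.4828, 0.0584, 0.2398]
tcp_rot: [-1.435, -2.794, 0.002]
force: [0.0, -0.4, 0.7]
finger_gap: 0.0854
grasp_force: 0.0
```

Run:
```python
from h import *
d=get('wrist');save(d,'wrist1.png')
w=cloud(d)
k=(np.linalg.norm(w[...,:2]-[.482,.062],axis=-1)<.045)&(w[...,2]>.12)&(w[...,2]<.17)
q=w[k];print(len(q))
for lo in(.12,.13,.14,.15,.156):
    s=q[(q[:,2]>lo)&(q[:,2]<lo+.01)]
    if len(s): print(lo,len(s),s.mean(0),s.min(0),s.max(0))
rel([(.482,.062,.2),(.482,.062,.112)],36)
```

```text
3851
0.12 52 [0.4695 0.077  0.1287] [0.4586 0.0532 0.1233] [0.5076 0.0874 0.13  ]
0.13 1094 [0.4779 0.0694 0.1363] [0.4586 0.0386 0.13  ] [0.5074 0.0875 0.14  ]
0.14 2426 [0.4824 0.0644 0.1452] [0.4627 0.0418 0.14  ] [0.5041 0.084  0.1497]
0.15 258 [0.4822 0.0637 0.1581] [0.477  0.0571 0.15  ] [0.4883 0.0687 0.16  ]
0.156 246 [0.4825 0.0633 0.1588] [0.4771 0.0571 0.156 ] [0.4883 0.0683 0.1613]
t 1.9 tcp [0.4828 0.0577 0.2401] gap 0.08540621493840306 rot [-0.0012  0.0003 -0.0081]
(0.482, 0.062, 0.2) -> [0.004  0.0019 0.0401]
(0.482, 0.062, 0.112) -> [0.0041 0.002  0.1281]
```

View pics/wrist1.png

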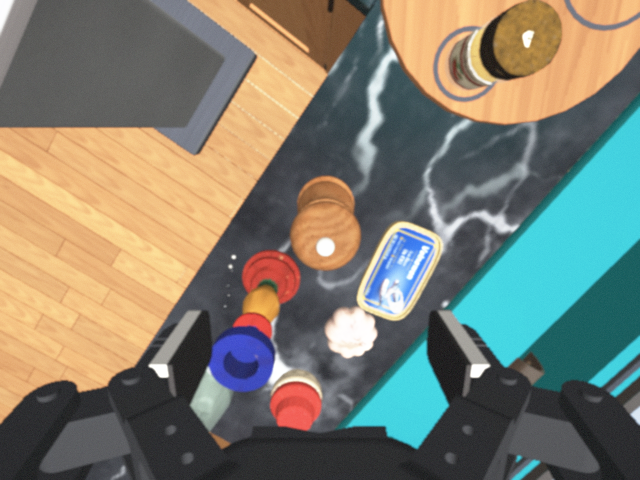

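The mill head shows clear between the fingers' line of approach (325,235), and the candlestick cup at (242,357) stays clear of the fingers. Descending.

Emit:
arm_command(xyz=[[0.005,0.002,0.02],[0.005,0.002,0.04],[0.005,0.002,0.06],[0.005,0.002,0.08],[0.005,0.002,0.1],[0.005,0.002,0.115],[0.005,0.002,0.128],[0.005,0.002,0.128],[0.005,0.002,0.128],[0.005,0.002,0.128]], angular=[[0,0,0],[0,0,0],[0,0,0],[0,0,0],[0,0,0],[0,0,0],[0,0,0],[0,0,0],[0,0,0],[0,0,0]], jaw=[1,1,1,1,1,1,1,1,1,1])

```text
time: 2.73
tcp_pos: [0.4826, 0.0633, 0.1133]
tcp_rot: [1.436, 2.792, 0.0]
force: [0.1, 0.1, 0.2]
finger_gap: 0.0856
grasp_force: 0.0
```

```bash
python3 -c "
from h import *
rel([(.4825,.063,.112)],36)"
```

```text
t 2.7333 tcp [0.4826 0.0633 0.1133] gap 0.08559207118195812 rot [ 0.0009  0.0012 -0.0078]
(0.4825, 0.063, 0.112) -> [-0.0002 -0.0003  0.0013]
```

Now I'll close.

Emit:
arm_command(xyz=[[0,0,0],[0,0,0],[0,0,0],[0,0,0],[0,0,0],[0,0,0],[0,0,0],[0,0,0],[0,0,0],[0,0,0],[0,0,0],[0,0,0]], angular=[[0,0,0],[0,0,0],[0,0,0],[0,0,0],[0,0,0],[0,0,0],[0,0,0],[0,0,0],[0,0,0],[0,0,0],[0,0,0],[0,0,0]], jaw=[0.8,0.7,0.6,0.5,0.4,0.3,0.2,0.1,0,0,0,0], force=40)

```text
time: 3.73
tcp_pos: [0.4827, 0.0643, 0.1132]
tcp_rot: [1.434, 2.794, 0.001]
force: [-1.0, -1.3, 8.0]
finger_gap: 0.0466
grasp_force: 40.1
```

```bash
python3 -c "
from h import *
rel([(.4825,.063,.29)],36)"
```

```text
t 3.7333 tcp [0.4827 0.0643 0.1132] gap 0.04657624651373543 rot [ 0.001   0.0011 -0.0062]
(0.4825, 0.063, 0.29) -> [-0.0011 -0.0007 -0.1768]
```

The gap is 46.6 mm and the upward force is 8 N, so the pads sit about 5 mm above the head's equator. I'll regrasp 5 mm lower.

Emit:
arm_command(xyz=[[0,0,0],[0,0,0],[0,0,0],[0,0,0.003],[0,0,0.006],[0,0,0.006],[0,0,0.006],[0,0,0.006],[0,0,0.006],[0,0,0.006],[0,0,0.006],[0,0,0.006]], angular=[[0,0,0],[0,0,0],[0,0,0],[0,0,0],[0,0,0],[0,0,0],[0,0,0],[0,0,0],[0,0,0],[0,0,0],[0,0,0],[0,0,0]], jaw=[0.8,0.8,0.8,0.8,0.7,0.6,0.4,0.2,0,0,0,0])

```text
time: 4.73
tcp_pos: [0.4819, 0.0641, 0.1062]
tcp_rot: [-1.435, -2.794, 0.0]
force: [0.3, 0.8, -1.8]
finger_gap: 0.0473
grasp_force: 41.1
```

```bash
python3 -c "
from h import *
rel([(.4825,.063,.29)],36);print(env.state()['force'])"
```

```text
t 4.7333 tcp [0.4819 0.0641 0.1062] gap 0.04726828484408313 rot [-0.0003 -0.0001 -0.0063]
(0.4825, 0.063, 0.29) -> [-0.0012 -0.0002 -0.1838]
[ 0.2981  0.8332 -1.7912]
```

Emit:
arm_command(xyz=[[0,0,-0.01],[0,0,-0.025],[0,0,-0.045],[0,0,-0.065],[0,0,-0.085],[0,0,-0.105],[0,0,-0.125],[0,0,-0.145],[0,0,-0.16],[0,0,-0.165],[0,0,-0.165],[0,0,-0.165]], angular=[[0,0,0],[0,0,0],[0,0,0],[0,0,0],[0,0,0],[0,0,0],[0,0,0],[0,0,0],[0,0,0],[0,0,0],[0,0,0],[0,0,0]], jaw=[0,0,0,0,0,0,0,0,0,0,0,0])

```text
time: 5.73
tcp_pos: [0.4816, 0.064, 0.271]
tcp_rot: [-1.435, -2.794, 0.001]
force: [-1.0, -0.5, -1.7]
finger_gap: 0.0471
grasp_force: 41.4
```

```bash
python3 -c "
from h import *
d=get('side');save(d,'side2.png')
rel([(.561,.3595,.271)],36);print(env.state()['force'])"
```

```text
t 5.7833 tcp [0.4813 0.0639 0.2704] gap 0.046902040931804945 rot [-0.0015 -0.0007 -0.0063]
(0.561, 0.3595, 0.271) -> [ 0.1938  0.237  -0.0008]
[ 0.2618  0.0732 -1.7016]
```

View pics/side2.png

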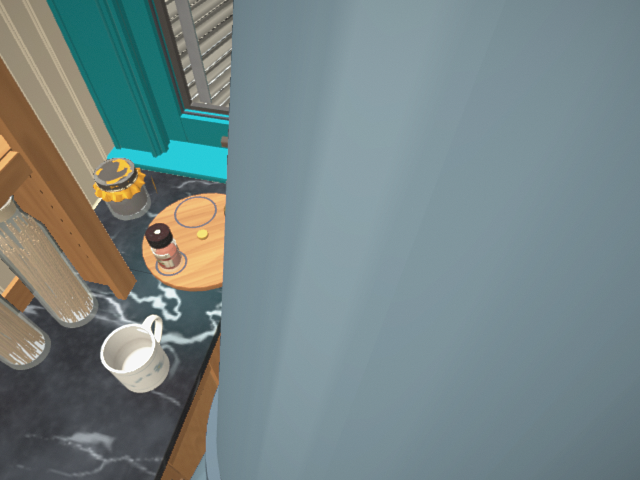

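The arm blocks the side view, but the susan hasn't moved. Carrying the mill over.

Emit:
arm_command(xyz=[[0.01,0.012,0],[0.026,0.032,0],[0.045,0.055,0],[0.065,0.079,0],[0.085,0.104,0],[0.105,0.128,0],[0.125,0.153,0],[0.145,0.177,0],[0.163,0.199,0],[0.178,0.218,0],[0.188,0.23,0],[0.194,0.237,0]], angular=[[0,0,0],[0,0,0],[0,0,0],[0,0,0],[0,0,0],[0,0,0],[0,0,0],[0,0,0],[0,0,0],[0,0,0],[0,0,0],[0,0,0]], jaw=[0,0,0,0,0,0,0,0,0,0,0,0])

```text
time: 6.78
tcp_pos: [0.5604, 0.3622, 0.2692]
tcp_rot: [-1.43, -2.794, 0.002]
force: [-1.0, -0.3, -1.8]
finger_gap: 0.0471
grasp_force: 41.5
```

Emit:
arm_command(xyz=[[0,0,0],[0,0,0],[0,0,0]], angular=[[0,0,0],[0,0,0],[0,0,0]], jaw=[0,0,0])

```text
time: 7.03
tcp_pos: [0.5617, 0.3582, 0.2707]
tcp_rot: [1.437, 2.793, -0.003]
force: [-0.2, -0.3, -2.3]
finger_gap: 0.0466
grasp_force: 41.6
```

```bash
python3 -c "
from h import *
d=get('top');save(d,'top3.png');np.savez('top3.npz',**d)
d=get('wrist');save(d,'wrist3.png');np.savez('wrist3.npz',**d)
rel([(.5605,.3595,.271),(.5605,.3595,.146)],36);print(env.state()['force'])
import cv2
a=cv2.imread('pics/top3.png');b=cv2.imread('pics/wrist3.png');cv2.imwrite('pics/c3.png',cv2.resize(np.hstack([a,b]),(800,300)))
"
```

```text
t 7.1333 tcp [0.562  0.3582 0.2712] gap 0.04713182717998497 rot [-0.0006  0.001  -0.008 ]
(0.5605, 0.3595, 0.271) -> [ 0.0019 -0.0005  0.0002]
(0.5605, 0.3595, 0.146) -> [ 0.002  -0.0004  0.1252]
[ 0.4126  0.2065 -1.4534]
```

View pics/c3.png

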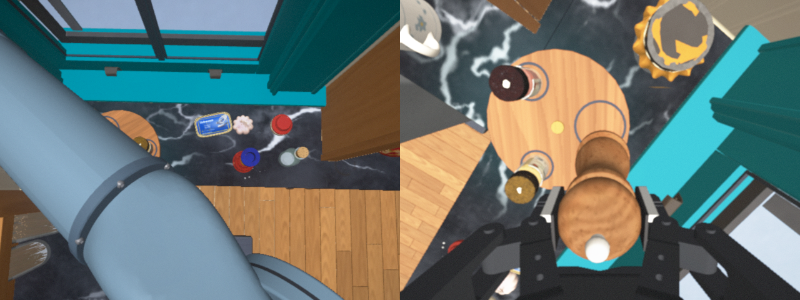

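The wrist view shows the mill upright in the grip, with the ring just behind its foot (ring about 600,122 in the composite). I'll measure both in this view.

Run:
```python
from h import *
d=dict(np.load('wrist3.npz'));w=cloud(d);hsv=cv2.cvtColor(d['pixels'],cv2.COLOR_RGB2HSV)
v,u=np.mgrid[:480,:640]
c,_=ray(d,0,0); r=np.stack([u,v,np.ones_like(u)],-1)@np.linalg.inv(d['K']).T@d['R']
pp=(c+r*((.03-c[2])/r[...,2])[...,None])[...,:2]
g=np.array([.5605,.3585])
def fit(q):
    s=np.linalg.lstsq(np.c_[2*q,np.ones(len(q))],(q**2).sum(1),rcond=None)[0];return s[:2],np.sqrt(s[2]+s[:2]@s[:2])
for i in range(4):
    R=np.linalg.norm(pp-g,axis=-1)
    k=(abs(R-.041)<(.01 if i<2 else .006))&(hsv[...,1]<110)&(abs(w[...,2]-.03)<.012)
    g,rad=fit(pp[k])
print('ring',g,rad,k.sum())
k=(hsv[...,0]>18)&(hsv[...,0]<32)&(hsv[...,1]>150)&(np.linalg.norm(pp-[.5025,.3165],axis=-1)<.02)
print('stud',pp[k].mean(0),k.sum())
m=(w[...,2]>.155)&(w[...,2]<.35)&(np.linalg.norm(w[...,:2]-[.5615,.3585],axis=-1)<.04)
q=w[m]
for lo in(.165,.17,.175,.18,.19,.2,.21,.22):
    s=q[(q[:,2]>lo)&(q[:,2]<lo+.005)]
    if len(s)>10: f=fit(s[:,:2]);print(lo,len(s),f)
k=q[:,2]>q[:,2].max()-.003;print('knob',q[k].mean(0),q[:,2].max())
```

```text
ring [0.5615 0.3588] 0.041878098468262924 876
stud [nan nan] 0
0.165 52 (array([0.5668, 0.3556]), np.float64(0.0290486185447351))
0.17 112 (array([0.5665, 0.3558]), np.float64(0.028917290942750182))
0.175 539 (array([0.5666, 0.3558]), np.float64(0.027793122317542246))
0.18 216 (array([0.5669, 0.3554]), np.float64(0.02642164188250135))
0.19 55 (array([0.5658, 0.3558]), np.float64(0.02659546971363833))
0.2 271 (array([0.5656, 0.3558]), np.float64(0.026544024911204712))
0.21 438 (array([0.5653, 0.3558]), np.float64(0.02449705023732479))
0.22 455 (array([0.5649, 0.3558]), np.float64(0.021964275936754166))
knob [0.553  0.3694 0.3486] 0.3499954977230496<stdin>:15: RuntimeWarning: Mean of empty slice.
  ret = um.true_divide(
```

Emit:
arm_command(xyz=[[0.001,-0.001,0.005],[0.002,-0.002,0.014],[0.002,-0.0025,0.025],[0.002,-0.0025,0.037],[0.002,-0.0025,0.049],[0.002,-0.0025,0.061],[0.002,-0.0025,0.073],[0.002,-0.0025,0.085],[0.002,-0.0025,0.096],[0.002,-0.0025,0.105],[0.002,-0.0025,0.112],[0.002,-0.0025,0.115]], angular=[[0,0.005,0],[0,0.01,0],[0,0.015,0],[0,0.02,0],[0,0.025,0],[0,0.03,0],[0,0.03,0],[0,0.03,0],[0,0.03,0],[0,0.03,0],[0,0.03,0],[0,0.03,0]], jaw=[0,0,0,0,0,0,0,0,0,0,0,0])

```text
time: 8.13
tcp_pos: [0.5579, 0.3599, 0.1549]
tcp_rot: [-1.422, -2.771, -0.019]
force: [-0.3, 0.1, -2.0]
finger_gap: 0.047
grasp_force: 41.6
```

Emit:
arm_command(xyz=[[0,0,0],[0,0,0],[0,0,0]], angular=[[0,0,0],[0,0,0],[0,0,0]], jaw=[0,0,0])

```text
time: 8.38
tcp_pos: [0.5588, 0.3605, 0.157]
tcp_rot: [-1.423, -2.771, -0.023]
force: [0.9, -0.1, -1.1]
finger_gap: 0.0469
grasp_force: 41.6
```

```bash
cat > m.py <<'E'
from h import *
import sys
d=get('wrist');save(d,sys.argv[1]);w=cloud(d);hsv=cv2.cvtColor(d['pixels'],cv2.COLOR_RGB2HSV)
z0=float(sys.argv[2])
v,u=np.mgrid[:480,:640]
c,_=ray(d,0,0); r=np.stack([u,v,np.ones_like(u)],-1)@np.linalg.inv(d['K']).T@d['R']
pp=(c+r*((.03-c[2])/r[...,2])[...,None])[...,:2]
def fit(q):
    s=np.linalg.lstsq(np.c_[2*q,np.ones(len(q))],(q**2).sum(1),rcond=None)[0];return s[:2],np.sqrt(s[2]+s[:2]@s[:2])
g=np.array([.5615,.3588])
for i in range(4):
    R=np.linalg.norm(pp-g,axis=-1)
    k=(abs(R-.041)<(.01 if i<2 else .006))&(hsv[...,1]<110)&(abs(w[...,2]-.03)<.012)
    g,rad=fit(pp[k])
print('ring',g,rad,k.sum())
q=w[(w[...,2]>z0)&(w[...,2]<.35)&(np.linalg.norm(w[...,:2]-[.5615,.3585],axis=-1)<.04)]
for dz in(.002,.007,.012,.017,.03,.045,.052,.06):
    s=q[(q[:,2]>z0+dz)&(q[:,2]<z0+dz+.005)]
    if len(s)>10: print(dz,s[:,2].min(),len(s),*fit(s[:,:2]))
rel([(.5615,.3588,.136)],36);print(env.state()['force'])
E
python3 m.py wrist4.png .05
```

```text
ring [0.5614 0.3587] 0.04192444976331072 1595
0.002 0.05209490794492054 60 [0.5619 0.3608] 0.028984270732400723
0.007 0.057046285261380114 127 [0.5617 0.3609] 0.02873468235331327
0.012 0.062002171173265154 557 [0.5619 0.3607] 0.027612004042927126
0.017 0.06702038886126403 173 [0.5622 0.3601] 0.02630292457837246
0.03 0.08021984494790756 87 [0.5613 0.36  ] 0.02684972052172718
0.045 0.09500262690836798 432 [0.5612 0.3598] 0.0247775784243361
0.052 0.10200095107370181 437 [0.561  0.3597] 0.02294192114512936
0.06 0.11000780468701858 448 [0.5609 0.3594] 0.020980335931095048
t 8.4333 tcp [0.5587 0.3604 0.157 ] gap 0.04664282887453869 rot [ 0.0013 -0.03   -0.0063]
(0.5615, 0.3588, 0.136) -> [-0.0036  0.0013  0.0209]
[-0.7149 -0.3903 -1.1455]
```

View pics/wrist4.png

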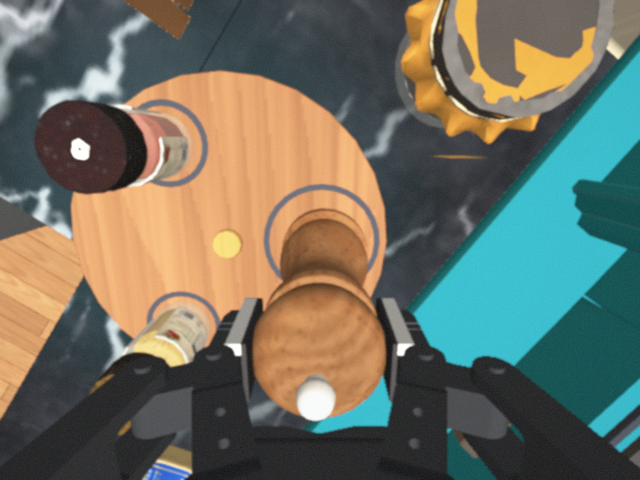

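The mill is above the ring in the right place: foot at (.5618,.3608), ring at (.5614,.3587), and the tilt is small. Next come a slight correction and a gentle descent.

Emit:
arm_command(xyz=[[-0.001,0,0.002],[-0.002,-0.001,0.004],[-0.002,-0.001,0.006],[-0.002,-0.001,0.008],[-0.002,-0.001,0.01],[-0.002,-0.001,0.012],[-0.002,-0.001,0.014],[-0.002,-0.001,0.015],[-0.002,-0.001,0.016],[-0.002,-0.001,0.017],[-0.002,-0.001,0.017],[-0.002,-0.001,0.017]], angular=[[0,0,0],[0,0,0],[0,0,0],[0,0,0],[0,0,0],[0,0,0],[0,0,0],[0,0,0],[0,0,0],[0,0,0],[0,0,0],[0,0,0]], jaw=[0,0,0,0,0,0,0,0,0,0,0,0])

```text
time: 9.43
tcp_pos: [0.5585, 0.3583, 0.1392]
tcp_rot: [-1.423, -2.771, -0.021]
force: [-0.9, -0.1, -1.2]
finger_gap: 0.0468
grasp_force: 41.5
```

```bash
python3 m.py wrist5.png .034
```

```text
ring [0.5614 0.3588] 0.041887737039699224 1887
0.002 0.03620309582573503 92 [0.5614 0.3585] 0.028947557249217496
0.007 0.04112373899807575 248 [0.5613 0.3588] 0.028339183045344867
0.012 0.04600405706564547 536 [0.5617 0.3583] 0.027024032082214513
0.017 0.05113443813288599 44 [0.5613 0.3583] 0.025377796518873782
0.03 0.06402038449159801 141 [0.5609 0.3577] 0.02691699454950517
0.045 0.0790026198810609 447 [0.5608 0.3576] 0.02429434386389135
0.052 0.0860045077726048 464 [0.5606 0.3574] 0.022490563560601747
0.06 0.09402083905737398 435 [0.5604 0.3571] 0.02053039852340972
t 9.4833 tcp [0.5585 0.3583 0.1393] gap 0.04690193543792875 rot [ 0.0002 -0.03   -0.0063]
(0.5615, 0.3588, 0.136) -> [-0.0015  0.0027  0.0032]
[-0.0339  1.5232 -1.726 ]
```

Emit:
arm_command(xyz=[[0,0,0.0005],[0,0,0.001],[0,0,0.0015],[0,0,0.002],[0,0,0.0025],[0,0,0.0028],[0,0,0.0028]], angular=[[0,0,0],[0,0,0],[0,0,0],[0,0,0],[0,0,0],[0,0,0],[0,0,0]], jaw=[0,0,0,0,0,0,0])

```text
time: 10.07
tcp_pos: [0.5583, 0.3586, 0.1368]
tcp_rot: [-1.423, -2.771, -0.022]
force: [-1.3, -0.3, 0.8]
finger_gap: 0.0468
grasp_force: 41.5
```

Emit:
arm_command(xyz=[[0,0,0.0004],[0,0,0.0008],[0,0,0.0008]], angular=[[0,0,0],[0,0,0],[0,0,0]], jaw=[0,0,0], force=20)

```text
time: 10.32
tcp_pos: [0.5582, 0.3591, 0.1366]
tcp_rot: [-1.422, -2.771, -0.023]
force: [-2.1, 0.6, 6.0]
finger_gap: 0.0467
grasp_force: 41.4
```

Contact is made at about 7 N. Opening slowly.

Emit:
arm_command(xyz=[[0,0,0],[0,0,0],[0,0,0],[0,0,0],[0,0,0],[0,0,0],[0,0,0],[0,0,0],[0,0,0],[0,0,0],[0,0,0],[0,0,0]], angular=[[0,0,0],[0,0,0],[0,0,0],[0,0,0],[0,0,0],[0,0,0],[0,0,0],[0,0,0],[0,0,0],[0,0,0],[0,0,0],[0,0,0]], jaw=[0.5,0.53,0.55,0.57,0.59,0.61,0.64,0.67,0.7,0.73,0.77,0.8])

```text
time: 11.32
tcp_pos: [0.5583, 0.3584, 0.1356]
tcp_rot: [-1.423, -2.771, -0.021]
force: [0.1, 0.6, 0.3]
finger_gap: 0.068
grasp_force: 0.0
```

```bash
python3 m.py wrist6.png .032
```

```text
ring [0.5625 0.3571] 0.041876032306201696 1879
0.002 0.03418566687529921 84 [0.5625 0.357 ] 0.028985994830381615
0.007 0.03903076563579791 422 [0.5625 0.3571] 0.028077928649430827
0.012 0.04400313902780954 309 [0.5631 0.3563] 0.02711198258212726
0.03 0.062110517921633426 197 [0.5618 0.3573] 0.02675975148248467
0.045 0.07702796785434479 418 [0.5615 0.3573] 0.02399768068483058
0.052 0.08400226554644628 435 [0.5615 0.3573] 0.022305123817158615
0.06 0.09200449221998301 379 [0.5612 0.3573] 0.020371856717846436
t 11.3667 tcp [0.5584 0.3584 0.1356] gap 0.06854596509508294 rot [ 0.0001 -0.03   -0.0062]
(0.5615, 0.3588, 0.136) -> [-0.0015  0.0028 -0.0004]
[ 0.7453 -0.2019  0.7706]
```

View pics/wrist6.png

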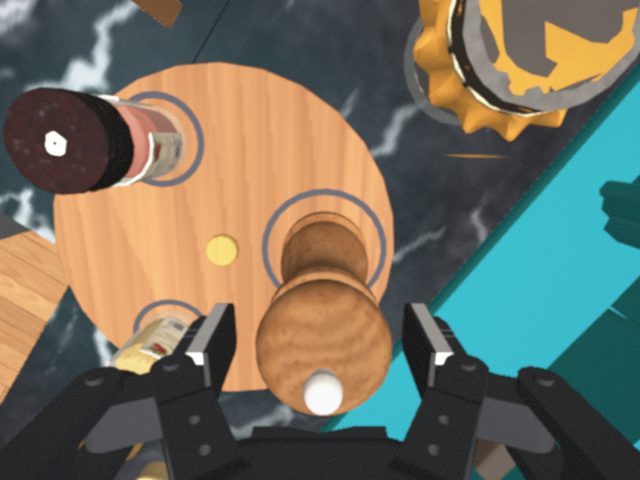

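The mill stands in the ring with the fingers clear on both sides, and the top turned only about 0.03 rad. Opening fully and retreating straight up.

Emit:
arm_command(xyz=[[0,0,0],[0,0,-0.004],[0,0,-0.012],[0,0,-0.022],[0,0,-0.034],[0,0,-0.048],[0,0,-0.065],[0,0,-0.085],[0,0,-0.105],[0,0,-0.12],[0,0,-0.12],[0,0,-0.12]], angular=[[0,0,0],[0,0,0],[0,0,0],[0,0,0],[0,0,0],[0,0,0],[0,0,0],[0,0,0],[0,0,0],[0,0,0],[0,0,0],[0,0,0]], jaw=[0.9,1,1,1,1,1,1,1,1,1,1,1])

```text
time: 12.37
tcp_pos: [0.561, 0.3559, 0.2574]
tcp_rot: [-1.424, -2.772, -0.025]
force: [-0.7, -0.3, -0.3]
finger_gap: 0.0854
grasp_force: 0.0
```

```bash
python3 m.py wrist7.png .032;python3 m.py wrist8.png .032
```

```text
ring [0.5627 0.357 ] 0.041892349335372524 893
0.002 0.03408215557550776 25 [0.5624 0.3569] 0.02883064701467282
0.007 0.039236814988568645 172 [0.5626 0.3568] 0.02812885186949915
0.012 0.044002321103353996 98 [0.5628 0.3562] 0.027227959122577104
0.03 0.06212361437404396 67 [0.5618 0.357 ] 0.026806303308662734
0.045 0.07703304493535233 144 [0.5616 0.3571] 0.02398181199725758
0.052 0.08401436835213923 134 [0.5615 0.3571] 0.02228384402304492
0.06 0.0920193160817346 90 [0.5613 0.3571] 0.020456526999978044
t 12.4167 tcp [0.5605 0.3554 0.256 ] gap 0.085273960136333 rot [ 0.0006 -0.0297 -0.0063]
(0.5615, 0.3588, 0.136) -> [-0.0014  0.0028  0.12  ]
[ 0.0654 -0.6208 -0.1978]
ring [0.5626 0.357 ] 0.04186205525700722 893
0.002 0.03425133662383332 25 [0.5624 0.357 ] 0.028790736884608824
0.007 0.039118081913786684 180 [0.5626 0.3566] 0.028285105709263705
0.012 0.044002873868590475 98 [0.5631 0.3557] 0.027685514920321872
0.03 0.062184788040252494 67 [0.5619 0.3569] 0.026890350817301855
0.045 0.07700234631109466 134 [0.5616 0.357 ] 0.024086758887736592
0.052 0.0840753783417155 126 [0.5615 0.3568] 0.022517345343590817
0.06 0.09205982732170762 98 [0.5613 0.3569] 0.02060670087847912
t 12.4667 tcp [0.5602 0.3551 0.2552] gap 0.08554561139806946 rot [-0.0008 -0.0297 -0.0063]
(0.5615, 0.3588, 0.136) -> [-0.0013  0.0033  0.1192]
[-1.2087  0.1778 -0.7149]
```

View pics/wrist8.png

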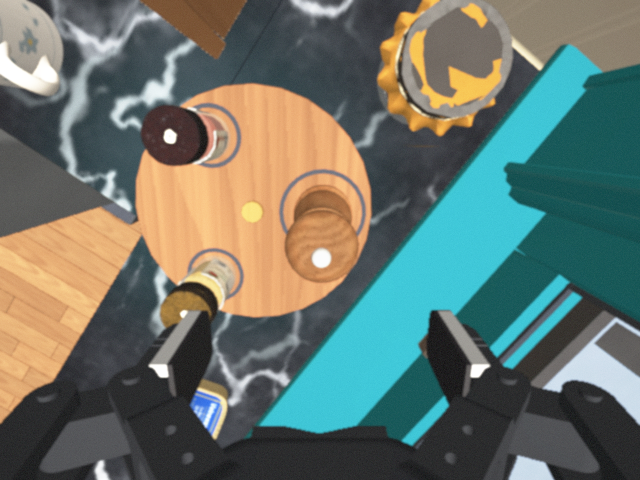

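The mill stands centred in the ring and at rest, and the gripper is clear of everything. Handing in.

```bash
python3 -c "
from h import *
print(env.job_done())"
```

```text
the job is handed in; nothing more can be done
None
```

The pepper mill stands upright, centred in the large ring to within about 1 mm; the lazy susan is at rest, turned only about 0.03 rad, and the job is handed in (no verdict was returned).

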